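# Push the milling jar up the ramp onto the jar mill

### The job

Push the steel milling jar that lies on the flat apron of the jar mill slowly up the loading ramp, over the front rubber roller, until it sits in the dip between the two rollers at the stop pad, then take your hand away. Only push or roll it with the fingers, never lift it, fling it or let it roll back down, and leave the bottle, the beaker and the small spare cylinder where they stand.

Things in the scene. Friction and masses are not known exactly. Their poses are not given: they have to be found in the camera images.
- mill: Bench jar mill with loading ramp, fixed. Origin on the bench under its middle; x points level, uphill along the ramp, y across it, z up. Parts are given by their x in mm: front lip -173 to -167, 18 high; flat aluminium apron -170 to -65, its top 8 above the bench; ramp -65 to 88; rollers; stop; white motor housing 148 to 234, 95 high, 150 wide. Axes of its points are the same.
- foot (a point): Foot of the ramp, mid-width, where the flat apron ends (mill x = -65, 8 above the bench). From here the straight aluminium ramp rises at 8 degrees to 29.5 above the bench at x = 88, and runs smoothly onto the front roller. Blue side guides leave a channel 128 wide (y = -64 to 64, guides 8 thick); they stand 16 above apron and ramp. A jar left free on the ramp rolls down.
- crest (a point): Top of the front black rubber roller, mid-width (mill x = 90, 29.7 above the bench). Both rollers are 28 diameter, 128 long, along y, do not turn; the second one's axis is at x = 128. Beside the rollers the side guides stand 45 above the bench.
- seat (a point): Where the centre of the jar is when it sits in the dip between the rollers, at mid-width (mill x = 109, 57.5 above the bench); 4 lower than when it crosses the front roller's top. Sideways it may sit anywhere between the guides. Past the crest it drops in by itself and stays.
- stop (a point): Middle of the rubber stop pad's face on the motor housing (mill x = 142.5; pad 110 wide, 48 to 84 above the bench). A seated jar is 1 to 2 mm from it or touching.
- jar: Closed polished steel milling jar (slippery, friction about 0.35, also on the fingers): plain cylinder 64 diameter, 110 long, about 0.4 to 0.85 kg, lying on the apron inside the channel, roughly across the ramp. Origin at its centre (half-way along its axis); its y axis is the cylinder's axis; x and z turn round as it rolls.
- reagent: Amber reagent bottle with white cap, 60 diameter, 140 high, standing on the bench near the mill. Origin under its middle. Not to be moved.
- beaker: Glass beaker, 72 diameter at the rim, 85 high, standing on the bench near the mill. Origin under its middle. Not to be moved.
- spare: Small spare steel cylinder, 44 diameter, 60 high, standing upright on the bench beyond the low end of the mill. Origin under its middle. Not to be moved.
Not all that is in view belongs to the job. Leave any green or purple look-alike of the jar alone.

How it is judged:
By the outcome, as a careful person would: the job done as asked, in the order asked, and still so for the second after the job is handed in, with the robot touching nothing.
It also fails if it takes over 42 s, if anything falls off the work surface, if the arm or the gripper's body presses on something with over 40 N, if the wrist force passes 120 N, or if a joint passes its speed limit or range.

### The arm

A 6-joint arm with a two-finger parallel gripper is mounted at the origin on the work surface. World frame = base frame: x ahead of the robot, y to its left, z up, the work surface at z = 0. Lengths are in m, angles in rad, forces in N, time in s.
With the tool pointing down it reaches from about 0.3 to 0.875 m from the base axis. Payload 6.4 kg.
Tool frame: the origin (TCP) lies midway between the tips of the shut fingers; the grasp point (between the pads) lies 19 mm behind it; x points along the fingers, y is the direction in which the jaws open and shut, and the axes are right-handed (so a half turn about x gives the same grasp; the last joint's range is limited). The gripper opens to 85 mm and grips with 20 to 120 N. Pads are 22 mm wide; open, the fingers measure 114 mm over their backs; the gripper's body (76 mm by 85 mm) begins 54 mm behind the grasp point. The pads swing forward as they close: fully open they stand 13 mm farther back than shut.
Start: joints at [1.127, 0.181, 1.607, -0, 1.354, -0.206], TCP at [0.135, 0.559, 0.203] pointing down, gripper open.
Joint ranges: [-2.99, 2.99], [-0.89, 2.07], [0.3, 2.58], [-1.14, 4.28], [0, 2.63], [-3.12, 3.12]. Speed limits (rad/s): [2.57, 2.57, 3.01, 3.14, 3.14, 3.14].

### API

Orientations are given as a unit quaternion [w, x, y, z].
In Python, from bench import ctrl gives the robot as it stands.
- The arm moves only by the tool step_arm, never from a script. Its argument "motion" is a list of rows, each a list of 7 numbers: the shift along the tool's x, y, z in mm, then the turn, a rotation vector about the tool's x, y, z in degrees, then the closure in counts, from 0 (fully open) to 255 (shut). In form: [[tx, ty, tz, rx, ry, rz, hand], ...]. A call has 1 to 10 rows; each row is the pose to reach, as a shift and turn from the pose commanded when the call began, along the tool's axes at that moment; what a row does not reach only later rows make up. A row lasts 1/8 s, in which the tool goes at most 62.5 mm and 10.7 degrees, less where a joint would pass 70% of its speed; a pose out of reach is approached as far as the arm can. A call with a gripper value outside its range is refused whole. The fingers move at their own pace and stop on an object; the grip force is fixed at half the most. Time passes only in rows, so rows that repeat a pose let the fingers close. It gives the time, the measured TCP pose, the force and the opening at its end, in the units of the state.
- ctrl.get_obs(): the state, without advancing time (a new reading comes with each control period).
- ctrl.camera(name): name is "side" or "top" or "wrist"; returns (picture, depth): 384x512x3 uint8, red, green, blue; 384x512 float32, m along the optical axis (not along the pixel's ray), 0 where there is no reading.
- ctrl.camera_info(name): a dict with "fx", "fy", "cx", "cy" (pixels), "dist_coeffs" ([k1, k2, p1, p2, k3] as OpenCV has them; the pictures are not rectified), "T" (4x4, takes a point from camera to world coordinates); the wrist camera has in their place "hand_eye" (4x4, takes a point from camera to tool coordinates, whose origin is the TCP and whose axes are the tool frame's). Camera axes: x right, y down, z forward; pixel columns grow to the right and rows downward; lengths in m; the calibration is good to about 2 mm. A picture is of the moment at which its call begins: read the wrist's pose just before it. camera_info takes no time and is no camera call.
- ctrl.hand_in(): hands the job in, once; it reports no verdict.
The state is a dict: "time_s": time; "q": joint angles; "dq": joint speeds; "joint_efforts": joint torques, N m; "eef_pos": TCP position; "eef_rot": TCP orientation; "wrist_force": force on the tool from outside, world axes, zero at the start; "torque": the same for the moment, N m; "opening": opening from 0.0 (shut) to 1.0 (fully open).
Only numpy, scipy, OpenCV 4.12 (cv2) and the standard library are available. Lean on these libraries where they do the work, as an engineer would, in place of code of your own. Each camera call takes 0.05 s, during which the arm holds its last target. There are 200 camera calls.

## Working session

There is one attempt and no reset: what is moved stays moved. The work goes in short steps, Python scripts to look and compute and a tool call to move; the robot and the scene stay as the last step left them, time stands still between calls to the robot, and variables do not carry over. Pictures are saved under pics/ and viewed, about 8 in all and at most 12, crops included, and the job is handed in when it is done.

Besides the shell and the picture viewer there is one more tool, called after "Emit:" in YAML: its name, and indented under it one key for each argument. step_arm: Moves the arm, as the interface text tells. Its arguments: {"type":"object","properties":{"motion":{"type":"array","items":{"type":"array","items":{"type":"number"}}}},"required":["motion"]}

```bash
mkdir -p pics; ls; cat > h.py <<'E'
from bench import ctrl
import numpy as np, cv2
from scipy.spatial.transform import Rotation as R
def Tw(name,o=None):
    i=ctrl.camera_info(name)
    if name!='wrist': return np.array(i['T']),i
    T=np.eye(4);q=o['eef_rot'];T[:3,:3]=R.from_quat([q[1],q[2],q[3],q[0]]).as_matrix();T[:3,3]=o['eef_pos']
    return T@np.array(i['hand_eye']),i
def K(i): return np.array([[i['fx'],0,i['cx']],[0,i['fy'],i['cy']],[0,0,1.]]),np.array(i['dist_coeffs'],float)
def ray(T,i,uv):
    k,d=K(i);p=cv2.undistortPoints(np.array(uv,float).reshape(-1,1,2),k,d).reshape(-1,2)
    return T[:3,3],np.c_[p,np.ones(len(p))]@T[:3,:3].T
def onplane(T,i,uv,z):
    o,r=ray(T,i,uv);return o+r*((z-o[2])/r[:,2])[:,None]
def cloud(T,i,dep):
    v,u=np.mgrid[:384,:512];o,r=ray(T,i,np.c_[u.ravel(),v.ravel()]);return (o+r*dep.reshape(-1,1)).reshape(384,512,3)
def proj(T,i,P):
    k,d=K(i);Ti=np.linalg.inv(T);return cv2.projectPoints(np.array(P,float).reshape(-1,1,3),cv2.Rodrigues(Ti[:3,:3])[0],Ti[:3,3],k,d)[0].reshape(-1,2)
E
python3 - <<'E'
from h import *
o=ctrl.get_obs();print(o)
ims=[]
for n in('top','side'):
    p,d=ctrl.camera(n);np.savez('c_'+n,p=p,d=d);cv2.imwrite(f'pics/{n}0.png',p[...,::-1]);T,i=Tw(n);print(n,T.round(3).tolist(),(d>0).mean())
E
```

```text
pics
{'time_s': 0.0, 'q': array([ 1.12670585e+00,  1.81572806e-01,  1.60802357e+00, -6.28453591e-06,
        1.35379032e+00, -2.06303408e-01]), 'dq': array([ 0.00097568, -0.00146278,  0.00120491, -0.00064245, -0.00171561,
        0.00023571]), 'joint_efforts': array([ 9.93897265e-04, -4.44869971e+01, -3.51339054e+01, -2.14817169e-04,
        9.34710726e-03,  3.80826592e-06]), 'eef_pos': array([0.13516176, 0.55826038, 0.20185882]), 'eef_rot': array([ 0.70191413,  0.08327025,  0.70231532, -0.08447373]), 'wrist_force': array([ 0.38393604, -0.90889061, -0.08429148]), 'torque': array([-0.03313708,  0.01904429, -0.01045337]), 'opening': 0.9981726647785436}
top [[0.029, -0.995, 0.1, 0.47], [-0.999, -0.033, -0.032, -0.005], [0.035, -0.099, -0.994, 1.003], [0.0, 0.0, 0.0, 1.0]] 0.9962972005208334
side [[0.868, -0.39, 0.306, 0.291], [-0.496, -0.669, 0.554, -0.49], [-0.012, -0.633, -0.774, 0.753], [0.0, 0.0, 0.0, 1.0]] 0.9959615071614584
```

View pics/top0.png

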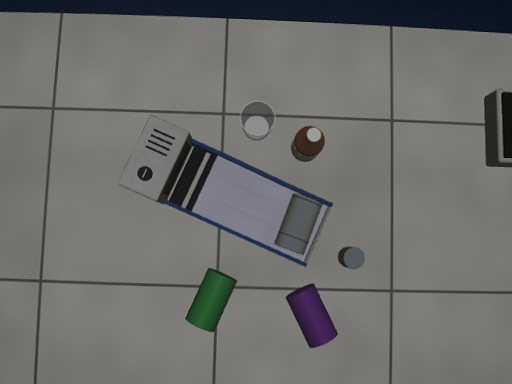

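View pics/side0.png

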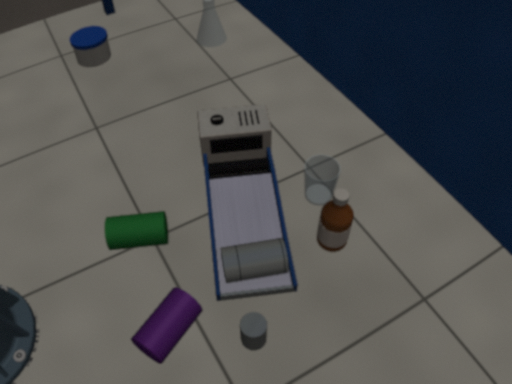

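The top view shows the jar at about (299,223) on the apron. The mill runs uphill towards the upper left, with its housing at (155,160). The spare stands at (351,258), the bottle at (310,140) and the beaker at (257,118). Next I'll measure the poses.

```bash
cat > meas.py <<'E'
from h import *
def measure(n,p,d,T,i):
    C=cloud(T,i,d);hsv=cv2.cvtColor(p,cv2.COLOR_RGB2HSV);res={}
    b=cv2.inRange(hsv,(105,120,50),(125,255,255))>0
    b&=(C[...,2]<.08)&(C[...,2]>.005)&(C[...,0]>.2)&(C[...,0]<.75)
    nl,lab,st,_=cv2.connectedComponentsWithStats(b.astype(np.uint8))
    P=np.vstack([C[lab==k] for k in range(1,nl) if st[k,4]>30])
    r=cv2.minAreaRect((P[:,:2]*1000).astype(np.float32));print(n,'blue rect',r,len(P),cv2.boxPoints(r).round(0).tolist())
    return C,hsv,P
if __name__=='__main__':
  for n in('top','side'):
    z=np.load(f'c_{n}.npz');T,i=Tw(n);C,hsv,P=measure(n,z['p'],z['d'],T,i)
    q=C.reshape(-1,3);h=q[(q[:,2]>.088)&(q[:,2]<.102)&(q[:,0]>.4)&(q[:,1]>.1)&(q[:,1]<.35)]
    r=cv2.minAreaRect((h[:,:2]*1000).astype(np.float32));print('housing',r,len(h),np.median(h[:,2]))
    for nm,uv in (('jar',(299,223)),('spare',(351,258)),('bottle',(314,135)),('beaker',(257,118))) if n=='top' else (('jar',(255,260)),('spare',(254,325))):
        print(nm,C[uv[1],uv[0]].round(3))
E
python3 meas.py
```

```text
top blue rect ((541.1210327148438, -10.783645629882812), (319.3780517578125, 142.91696166992188), 67.7758560180664) 957 [[415.0, -132.0], [547.0, -186.0], [668.0, 110.0], [535.0, 164.0]]
housing ((616.2637939453125, 174.153076171875), (91.78009796142578, 150.75189208984375), 67.28956604003906) 3371 0.09484680990920058
jar [ 0.501 -0.112  0.07 ]
spare [ 0.434 -0.219  0.061]
bottle [ 0.664 -0.129  0.136]
beaker [ 0.725 -0.024  0.006]
side blue rect ((533.6489868164062, 293.79669189453125), (253.01881408691406, 959.6912841796875), 1.1904714107513428) 1268 [[397.0, 771.0], [417.0, -189.0], [670.0, -183.0], [650.0, 776.0]]
housing ((884.36181640625, 229.3902587890625), (248.49227905273438, 699.5175170898438), 89.3460922241211) 2363 0.09548099007047617
jar [ 0.495 -0.129  0.067]
spare [ 0.435 -0.229  0.063]
```

```bash
cat > mill.py <<'E'
from h import *
yaw=np.radians(67.7);O=np.array([.545,-.001,0]);u=np.array([np.cos(yaw),np.sin(yaw),0]);v=np.array([-u[1],u[0],0])
M=np.c_[u,v,[0,0,1]]
def tomill(P): return (np.asarray(P)-O)@M*1000
def jar(n,C):
    q=tomill(C.reshape(-1,3));w=q[(abs(q[:,1])<62)&(q[:,0]>-160)&(q[:,0]<135)]
    ramp=np.where(w[:,0]<-65,8,8+.1405*(w[:,0]+65)).clip(0,30)
    w=w[w[:,2]>ramp+28]
    r=cv2.minAreaRect(w[:,:2].astype(np.float32));t=w[w[:,2]>w[:,2].max()-3]
    # axis from least-squares on top strip
    s=np.polyfit(t[:,1],t[:,0],1)
    # centre x: circle fit of cross-section, radius 32
    from scipy.optimize import least_squares
    f=least_squares(lambda a:np.hypot(w[:,0]-a[0]-a[2]*w[:,1],w[:,2]-a[1])-32,[w[:,0].mean(),40,0],loss='soft_l1').x
    print(n,'jar rect',np.round(r[0]),np.round(r[1]),'y',w[:,1].min().round(1),w[:,1].max().round(1),'cyl x,z,slope',f.round(3),'N',len(w))
def tool(o):
    q=o['eef_rot'];A=R.from_quat([q[1],q[2],q[3],q[0]]).as_matrix();print('t',round(o['time_s'],2),'tcp mill',tomill(o['eef_pos']).round(1),'F mill',(M.T@o['wrist_force']).round(1),'open',round(o['opening'],2));return A
E
python3 - <<'E'
from mill import *
for n in('top','side'):
    z=np.load(f'c_{n}.npz');T,i=Tw(n);C=cloud(T,i,z['d']);jar(n,C)
    q=tomill(C.reshape(-1,3));s=q[(abs(q[:,0]+244)<40)&(abs(q[:,1]-20)<50)&(q[:,2]>50)];print('spare',s.mean(0))
    m=q[(q[:,0]>150)&(q[:,0]<230)&(abs(q[:,1])<90)&(q[:,2]>85)];print('housing',cv2.minAreaRect(m[:,:2].astype(np.float32)))
o=ctrl.get_obs();A=tool(o);print('tool axes in mill cols\n',(M.T@A).round(3))
# target: x down, tool y along mill +-y ; 
for s in(1,-1):
    B=np.c_[[0,0,-1],[0,s,0],np.cross([0,0,-1],[0,s,0])];B=M@B
    print(s,'rotvec tool deg',np.degrees(R.from_matrix(A.T@B).as_rotvec()).round(1))
for g in([-180,0,110],[-180,0,28]):
    print(g,'shift tool mm',(A.T@(O*1000+M@g-o['eef_pos']*1000)).round(1))
E
```

```text
top jar rect [-121.    0.] [ 64. 111.] y -57.0 56.2 cyl x,z,slope [-1.21716e+02  3.97120e+01 -5.20000e-02] N 1738
spare [-246.99807712   16.96994426   59.51578349]
housing ((190.00253295898438, 0.32799530029296875), (150.59556579589844, 79.97035217285156), 89.98797607421875)
side jar rect [-125.   -2.] [ 60. 112.] y -58.5 54.8 cyl x,z,slope [-1.21886e+02  3.99950e+01 -5.20000e-02] N 2255
spare [-252.48593389   16.06768529   59.89382409]
housing ((189.9559326171875, -0.9542617797851562), (79.95409393310547, 150.6597137451172), 0.05707813426852226)
t 0.1 tcp mill [362.  591.4 202. ] F mill [-0.2 -0.2  0.1] open 1.0
tool axes in mill cols
 [[-0.002  0.989  0.151]
 [ 0.     0.151 -0.989]
 [-1.    -0.002 -0.   ]]
1 rotvec tool deg [-81.3  -0.1   0.1]
-1 rotvec tool deg [98.7  0.1  0.1]
[-180, 0, 110] shift tool mm [  92.8 -624.8  502.9]
[-180, 0, 28] shift tool mm [ 174.8 -624.7  502.9]
```

Emit:
step_arm:
  motion:
    - [0,-45,36,7,0,0,90]
    - [0,-89,72,14,0,0,90]
    - [0,-134,108,21,0,0,90]
    - [0,-178,144,28,0,0,90]
    - [0,-223,180,35,0,0,90]
    - [0,-268,215,42,0,0,90]
    - [0,-312,251,49,0,0,90]
    - [0,-357,287,56,0,0,90]
    - [0,-401,323,63,0,0,90]
    - [0,-446,359,70,0,0,90]

```text
time_s: 1.35
eef_pos: [0.3797, 0.039, 0.2028]
eef_rot: [0.526, 0.473, 0.526, -0.472]
wrist_force: [0.9, 0.3, 0.9]
opening: 0.647
```

```bash
cat > go.py <<'E'
from mill import *
import sys
g=eval(sys.argv[1])
o=ctrl.get_obs();A=tool(o);print('F',o['wrist_force'].round(1))
B=M@np.c_[[0,0,-1],[0,-1,0],[-1,0,0]]
print('turn',np.degrees(R.from_matrix(A.T@B).as_rotvec()).round(1),'shift',(A.T@(O*1000+M@g-o['eef_pos']*1000)).round(1))
E
python3 go.py [-182,0,110]
```

```text
t 1.35 tcp mill [-25.7 168.2 202.8] F mill [ 0.6 -0.7  0.9] open 0.65
F [0.9 0.3 0.9]
turn [28.4 -0.  -0. ] shift [ 92.9  73.4 217.5]
```

Emit:
step_arm:
  motion:
    - [0,17,50,7,0,0,90]
    - [0,34,100,14,0,0,90]
    - [0,51,150,21,0,0,90]
    - [20,68,200,28.4,0,0,90]
    - [50,73,217,28.4,0,0,90]
    - [80,73,217,28.4,0,0,90]
    - [92,73,217,28.4,0,0,90]
    - [92,73,217,28.4,0,0,90]
    - [92,73,217,28.4,0,0,90]

```text
time_s: 2.48
eef_pos: [0.4767, -0.1669, 0.1121]
eef_rot: [0.396, 0.586, 0.395, -0.586]
wrist_force: [-0.1, -0.6, 0.5]
opening: 0.65
```

```bash
python3 go.py [-182,0,26]; python3 - <<'E'
from mill import *
p,d=ctrl.camera('side');T,i=Tw('side');cv2.imwrite('pics/s1.png',cv2.resize(p[100:,150:400,::-1],None,fx=2,fy=2));jar('side',cloud(T,i,d))
E
```

```text
t 2.48 tcp mill [-179.4    0.2  112.1] F mill [-0.6 -0.1  0.5] open 0.65
F [-0.1 -0.6  0.5]
turn [ 0.3  0.  -0.1] shift [86.1  0.   2.5]
side jar rect [-129.    2.] [ 67. 119.] y -58.5 62.0 cyl x,z,slope [-1.13016e+02  2.59469e+02 -2.18000e-01] N 6243
```

View pics/s1.png

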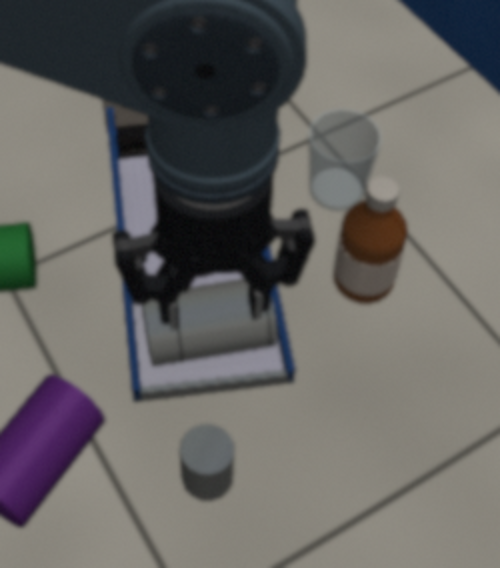

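The hand is above and behind the jar, with the fingers spread along its axis. Beaker, bottle and spare are clear of it. Next I go down behind the jar.

Emit:
step_arm:
  motion:
    - [10,0,4,0,0,0,90]
    - [25,0,4,0,0,0,90]
    - [40,0,4,0,0,0,90]
    - [55,0,4,0,0,0,90]
    - [68,0,4,0,0,0,90]
    - [78,0,4,0,0,0,90]
    - [84,0,4,0,0,0,90]
    - [86,0,4,0,0,0,90]
    - [86,0,4,0,0,0,90]

```text
time_s: 3.65
eef_pos: [0.4746, -0.1705, 0.025]
eef_rot: [0.395, 0.586, 0.395, -0.586]
wrist_force: [-0.2, -0.7, -0.3]
opening: 0.649
```

```bash
python3 go.py [-162,0,26]; cat > jl.py <<'E'
from mill import *
import sys
def look(n,x0,save=None):
    """jar from depth around expected centre x0, gripper excluded by height band"""
    p,d=ctrl.camera(n);T,i=Tw(n);q=tomill(cloud(T,i,d).reshape(-1,3))
    r=8+.1405*(x0+65) if x0>-65 else 8
    r=min(r,29.7)
    w=q[(abs(q[:,1])<61)&(q[:,0]>x0-12)&(q[:,0]<x0+34)&(q[:,2]>r+26)&(q[:,2]<r+67)]
    from scipy.optimize import least_squares
    f=least_squares(lambda a:np.hypot(w[:,0]-a[0]-a[2]*w[:,1],w[:,2]-a[1])-32,[x0,r+32,0],loss='soft_l1',f_scale=1).x
    e=np.hypot(w[:,0]-f[0]-f[2]*w[:,1],w[:,2]-f[1])-32;g=abs(e)<3
    print(n,'cyl x,z,slope',f.round(3),'N',len(w),g.sum(),'y',np.percentile(w[g,1],[1,99]).round(1))
    if save: cv2.imwrite('pics/'+save,cv2.resize(p[60:330,130:390,::-1],None,fx=2,fy=2))
look(sys.argv[1],float(sys.argv[2]),sys.argv[3] if len(sys.argv)>3 else None)
E
python3 jl.py top -122; python3 jl.py side -122
```

```text
t 3.65 tcp mill [-183.6    0.8   25. ] F mill [-0.7 -0.1 -0.3] open 0.65
F [-0.2 -0.7 -0.3]
turn [ 0.3  0.  -0. ] shift [ -1.    0.9 -21.6]
top cyl x,z,slope [-1.21749e+02  3.97390e+01 -5.30000e-02] N 1286 1230 y [-53.7  54. ]
side cyl x,z,slope [-1.22781e+02  4.03920e+01 -5.00000e-02] N 76 72 y [-56.6  53.5]
```

Emit:
step_arm:
  motion:
    - [0,0,-4,0,0,0,90]
    - [0,0,-8,0,0,0,90]
    - [0,0,-11,0,0,0,90]
    - [0,0,-13,0,0,0,90]
    - [0,0,-15,0,0,0,90]
    - [0,0,-17,0,0,0,90]
    - [0,0,-19,0,0,0,90]
    - [0,0,-21,0,0,0,90]
    - [0,0,-23,0,0,0,90]
    - [0,0,-25,0,0,0,90]

```text
time_s: 5.0
eef_pos: [0.4838, -0.1472, 0.0248]
eef_rot: [-0.395, -0.586, -0.395, 0.586]
wrist_force: [-0.2, -0.2, 0.5]
opening: 0.646
```

```bash
python3 go.py [-120,0,26]; python3 jl.py top -118 a.png
```

```text
t 5.0 tcp mill [-158.4    1.1   24.8] F mill [-0.2  0.1  0.5] open 0.65
F [-0.2 -0.2  0.5]
turn [ 0.3  0.  -0. ] shift [ -1.2   1.3 -38.4]
top cyl x,z,slope [-1.2190e+02  3.9871e+01 -5.4000e-02] N 877 846 y [-53.5  54.2]
```

View pics/a.png

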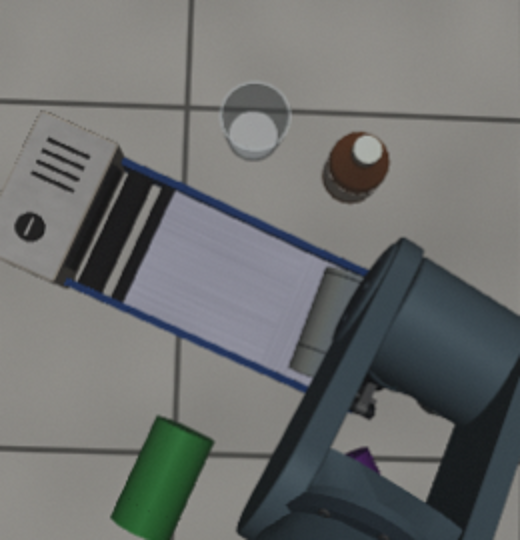

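The jar has not moved (x = -122) and there is no contact yet. I'll keep creeping forward.

Emit:
step_arm:
  motion:
    - [0,0,-2,0,0,0,90]
    - [0,0,-4,0,0,0,90]
    - [0,0,-6,0,0,0,90]
    - [0,0,-8,0,0,0,90]
    - [0,0,-10,0,0,0,90]
    - [0,0,-12,0,0,0,90]
    - [0,0,-14,0,0,0,90]

```text
time_s: 5.92
eef_pos: [0.4881, -0.137, 0.0277]
eef_rot: [-0.397, -0.584, -0.395, 0.588]
wrist_force: [-18.5, -8.5, 33.7]
opening: 0.647
```

```bash
python3 go.py [-120,0,26]; python3 jl.py top -114;python3 jl.py side -114
```

```text
t 5.92 tcp mill [-147.5    1.    27.7] F mill [-14.9  13.9  33.7] open 0.65
F [-18.5  -8.5  33.7]
turn [0.4 0.3 0.1] shift [  1.6   1.2 -27.5]
top cyl x,z,slope [-1.15027e+02  3.98650e+01 -5.50000e-02] N 585 571 y [-53.2  54.9]
side cyl x,z,slope [-1.14768e+02  3.99040e+01 -5.30000e-02] N 144 141 y [-55.1  48.1]
```

```bash
python3 - <<'E'
from mill import *
p,d=ctrl.camera('wrist');p2,d2=ctrl.camera('side')
cv2.imwrite('pics/b.png',np.vstack([p,cv2.resize(p2[140:320,150:390],(512,384))])[...,::-1][:, :] if 0 else np.hstack([cv2.resize(p,(400,300)),cv2.resize(p2[130:310,160:400],(400,300))])[...,::-1])
o=ctrl.get_obs();tool(o);print(o['torque'].round(2))
T,i=Tw('wrist',o);q=tomill(cloud(T,i,d).reshape(-1,3));print((M.T@T[:3,:3]).round(2),tomill(T[:3,3]))
E
```

```text
t 6.12 tcp mill [-147.3    1.    27.9] F mill [-12.9  12.3  31.9] open 0.65
[-0.55  3.66  0.48]
[[ 0.01 -0.95 -0.31]
 [-1.   -0.01  0.  ]
 [-0.    0.31 -0.95]] [-68.56752086   1.62336358 198.15604331]
```

View pics/b.png

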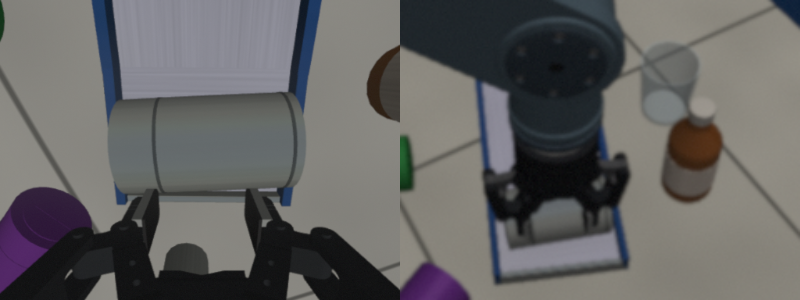

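```bash
python3 - <<'E'
from mill import *
from scipy.spatial import cKDTree
def purp(p,C):
    h=cv2.cvtColor(p,cv2.COLOR_RGB2HSV);m=(cv2.inRange(h,(130,80,30),(160,255,255))>0)
    q=tomill(C);return q[m&(C[...,2]>.005)&(C[...,2]<.1)]
for n in('top','side','wrist'):
    o=ctrl.get_obs();p,d=ctrl.camera(n);T,i=Tw(n,o);C=cloud(T,i,d);P=purp(p,C)
    print(n,'purple now',P.min(0).round(),P.max(0).round(),P[P[:,2]>50].mean(0).round(1))
    if n!='wrist':
        z=np.load(f'c_{n}.npz');P0=purp(z['p'],cloud(T,i,z['d']));print('  before',P0.min(0).round(),P0.max(0).round(),P0[P0[:,2]>50].mean(0).round(1))
    q=tomill(C).reshape(-1,3);g=p.reshape(-1,3).max(1)<50
    m=(q[:,2]>20)&(q[:,2]<230)&(abs(q[:,0]+150)<110)&(abs(q[:,1])<150)&g
    for a in range(20,230,20):
        s=q[m&(q[:,2]>=a)&(q[:,2]<a+20)]
        if len(s)>5: print('  dark z',a,'x',np.percentile(s[:,0],[1,99]).round(),'y',np.percentile(s[:,1],[1,99]).round(),len(s))
o=ctrl.get_obs();tool(o)
E
```

```text
top purple now [-222.   98.   22.] [-181.  120.   63.] [-196.5  111.7   56. ]
  before [-279.   98.   13.] [-159.  212.   68.] [-219.   156.7   59.7]
  dark z 20 x [-245.  -56.] y [-133.  114.] 27
  dark z 40 x [-247.  -81.] y [-49. 115.] 26
  dark z 60 x [-221.  -50.] y [-139.   52.] 15
  dark z 80 x [-93. -45.] y [-148. -128.] 31
  dark z 100 x [-147.  -71.] y [-147.   50.] 31
  dark z 120 x [-139.  -62.] y [-150.   62.] 16
  dark z 140 x [-153. -135.] y [47. 69.] 20
  dark z 160 x [-158. -134.] y [38. 68.] 89
  dark z 180 x [-150. -130.] y [36. 38.] 7
  dark z 200 x [-141. -128.] y [35. 38.] 9
side purple now [-283.   99.   13.] [-167.  210.   67.] [-227.4  153.8   60.3]
  before [-283.   98.   12.] [-168.  210.   68.] [-227.4  153.9   60.3]
  dark z 20 x [-260.  -66.] y [-65.  36.] 6
  dark z 40 x [-260. -144.] y [-52.  35.] 9
  dark z 60 x [-160.  -79.] y [-136.   40.] 47
  dark z 80 x [-160.  -79.] y [-132.   41.] 71
  dark z 100 x [-162. -100.] y [-114.   58.] 338
  dark z 120 x [-166. -137.] y [-59.  63.] 317
  dark z 140 x [-168. -151.] y [-62.  65.] 394
  dark z 160 x [-168. -138.] y [-63.  67.] 309
  dark z 180 x [-185. -153.] y [-34.  38.] 230
  dark z 200 x [-185. -158.] y [-32.  36.] 395
  dark z 220 x [-185. -157.] y [-32.  36.] 289
wrist purple now [-229.   99.    5.] [-158.  158.   65.] [-186.9  132.1   60.1]
  dark z 20 x [-237.  -40.] y [-65. 105.] 326
  dark z 40 x [-188.  -80.] y [-51. 110.] 33
  dark z 60 x [-157. -136.] y [-39.  42.] 1036
  dark z 80 x [-157. -135.] y [-39.  42.] 1822
  dark z 100 x [-157. -133.] y [-58.  60.] 9595
  dark z 120 x [-156. -129.] y [-61.  64.] 15252
  dark z 140 x [-137. -127.] y [-61.  65.] 4722
  dark z 180 x [-69. -69.] y [2. 2.] 130
t 6.28 tcp mill [-147.3    1.    27.9] F mill [-12.7  13.   31.6] open 0.65
```

```bash
python3 - <<'E'
from mill import *
p,d=ctrl.camera('side');T,i=Tw('side')
uv=proj(T,i,[O+M@np.array([-147.3,s,z])/1000 for s in(-33,33) for z in(28,64)]);print(uv.round(1))
c=p[190:310,200:310];c=cv2.convertScaleAbs(c,alpha=1.8,beta=20);cv2.imwrite('pics/c.png',cv2.resize(c,None,fx=5,fy=5,interpolation=cv2.INTER_CUBIC)[...,::-1])
C=tomill(cloud(T,i,d))
for u in(243,244,245,246,247): print(u,[(v,C[v,u].round().astype(int).tolist()) for v in range(236,276,4)])
E
```

```text
[[273.1 273.9]
 [273.7 263.4]
 [236.  278.4]
 [235.1 268. ]]
243 [(236, [-179, 20, 204]), (240, [-179, 20, 194]), (244, [-165, 19, 163]), (248, [-166, 19, 153]), (252, [-163, 20, 137]), (256, [-129, 17, 69]), (260, [-135, 18, 66]), (264, [-140, 19, 61]), (268, [-145, 19, 56]), (272, [-148, 20, 49])]
244 [(236, [-180, 18, 206]), (240, [-180, 19, 195]), (244, [-165, 18, 163]), (248, [-167, 18, 154]), (252, [-164, 18, 139]), (256, [-129, 16, 70]), (260, [-135, 16, 66]), (264, [-140, 17, 62]), (268, [-145, 18, 56]), (272, [-147, 18, 46])]
245 [(236, [-180, 17, 206]), (240, [-181, 17, 197]), (244, [-166, 16, 164]), (248, [-167, 17, 154]), (252, [-165, 17, 139]), (256, [-129, 14, 69]), (260, [-134, 15, 64]), (264, [-140, 15, 61]), (268, [-144, 16, 54]), (272, [-147, 17, 45])]
246 [(236, [-180, 16, 205]), (240, [-182, 16, 198]), (244, [-166, 15, 162]), (248, [-166, 15, 152]), (252, [-120, 11, 68]), (256, [-129, 12, 69]), (260, [-136, 13, 67]), (264, [-141, 14, 62]), (268, [-145, 14, 55]), (272, [-148, 15, 48])]
247 [(236, [-182, 14, 208]), (240, [-181, 14, 197]), (244, [-167, 13, 164]), (248, [-167, 14, 153]), (252, [-122, 10, 70]), (256, [-129, 10, 68]), (260, [-136, 11, 66]), (264, [-140, 12, 60]), (268, [-143, 13, 53]), (272, [-148, 13, 46])]
```

View pics/c.png

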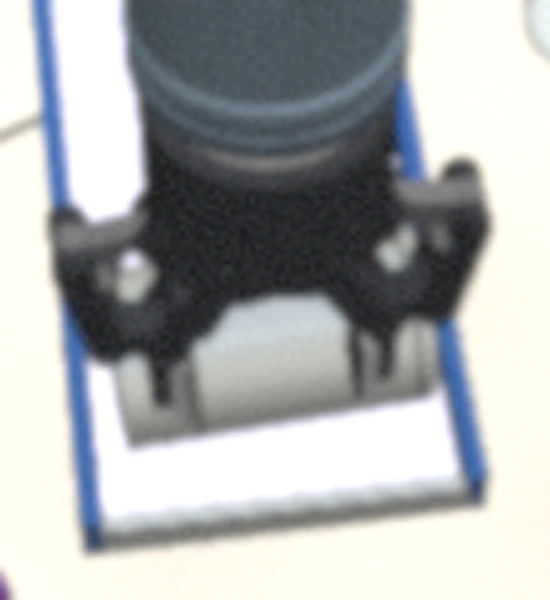

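The fingertips end at about side pixel (233,270). That is z ≈ 60, well above the reported TCP, so they press on the jar's upper back. I'll back off and measure where the tips really are.

Emit:
step_arm:
  motion:
    - [-1,0,3,0,0,0,90]
    - [-2,0,8,0,0,0,90]
    - [-2,0,14,0,0,0,90]
    - [-2,0,20,0,0,0,90]
    - [-2,0,26,0,0,0,90]
    - [-2,0,32,0,0,0,90]
    - [-2,0,38,0,0,0,90]
    - [-2,0,38,0,0,0,90]

```text
time_s: 7.32
eef_pos: [0.4747, -0.17, 0.0268]
eef_rot: [-0.395, -0.586, -0.395, 0.586]
wrist_force: [-0.1, 0.5, 0.1]
opening: 0.648
```

```bash
python3 jl.py top -115; python3 - <<'E'
from mill import *
o=ctrl.get_obs();A=tool(o);t=tomill(o['eef_pos'])
for n in('side','wrist'):
    p,d=ctrl.camera(n);T,i=Tw(n,o);q=tomill(cloud(T,i,d)).reshape(-1,3)-[t[0],t[1],0]
    m=(abs(q[:,0])<16)&(abs(q[:,1])<70)&(q[:,2]>27)&(q[:,2]<130)
    for a in range(27,130,7):
        s=q[m&(q[:,2]>=a)&(q[:,2]<a+7)]
        if len(s)>3: print(n,a,len(s),'x',np.percentile(s[:,0],[2,98]).round(),'y',np.percentile(s[:,1],[2,30,70,98]).round())
    c=p[190:310,200:310] if n=='side' else p
    if n=='side': cv2.imwrite('pics/d.png',cv2.resize(cv2.convertScaleAbs(c,alpha=1.8,beta=20),None,fx=5,fy=5,interpolation=cv2.INTER_CUBIC)[...,::-1])
T,i=Tw('side');print(((proj(T,i,[O+M@np.array([t[0],t[1]+s,z])/1000 for s in(-33,33) for z in(24,34,64)])-[200,190])*5).round())
E
```

```text
top cyl x,z,slope [-1.16886e+02  3.97700e+01 -5.70000e-02] N 1234 1179 y [-53.7  54.3]
t 7.38 tcp mill [-182.7    1.    26.8] F mill [ 0.3 -0.8  0.1] open 0.65
side 62 17 x [-12.   5.] y [-39. -29.  31.  38.]
side 69 43 x [-12.   6.] y [-41. -33.  32.  40.]
side 76 35 x [-12.   1.] y [-41. -32.  32.  41.]
side 83 37 x [-12.  -3.] y [-39. -30.  33.  41.]
side 90 24 x [-12.  -5.] y [-38. -30.  30.  37.]
side 97 31 x [-13.  -6.] y [-42. -31.  36.  45.]
side 104 111 x [-14.  10.] y [-52. -37.  37.  54.]
side 111 223 x [-14.  10.] y [-57. -44.  42.  57.]
side 118 77 x [-14.  10.] y [-61. -50.  36.  60.]
side 125 77 x [-14.   1.] y [-62. -31.  32.  61.]
wrist 55 99 x [-9. 10.] y [-32. -27.  28.  31.]
wrist 62 475 x [-10.  12.] y [-38. -27.  28.  39.]
wrist 69 669 x [-10.  11.] y [-40. -27.  28.  41.]
wrist 76 739 x [-10.  11.] y [-40. -27.  28.  41.]
wrist 83 870 x [-10.  11.] y [-40. -27.  28.  41.]
wrist 90 1119 x [-9. 12.] y [-34. -28.  28.  34.]
wrist 97 765 x [-0. 14.] y [-48. -33.  34.  49.]
wrist 104 2360 x [ 0. 14.] y [-57. -39.  39.  57.]
wrist 111 6479 x [-10.  13.] y [-58. -46.  47.  59.]
wrist 118 2804 x [-11.  13.] y [-60. -51.  51.  61.]
wrist 125 2254 x [-7. 13.] y [-61. -50.  51.  62.]
[[378. 514.]
 [379. 501.]
 [382. 459.]
 [189. 538.]
 [188. 524.]
 [184. 483.]]
```

View pics/d.png

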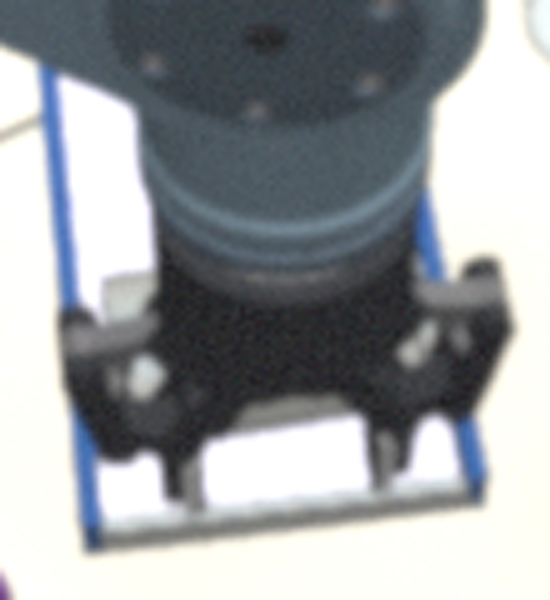

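The tips are really about 30 mm above the reported TCP, measured at z ≈ 57 by both cameras with TCP z = 27. I'll close the fingers somewhat, go lower and measure again.

Emit:
step_arm:
  motion:
    - [4,0,0,0,0,0,150]
    - [8,0,0,0,0,0,150]
    - [12,0,0,0,0,0,150]
    - [12,0,0,0,0,0,150]
    - [12,0,0,0,0,0,150]

```text
time_s: 8.1
eef_pos: [0.4748, -0.1695, 0.0148]
eef_rot: [-0.395, -0.586, -0.395, 0.586]
wrist_force: [0.0, 0.8, 0.7]
opening: 0.407
```

```bash
cat > tips.py <<'E'
from mill import *
o=ctrl.get_obs();A=tool(o);t=tomill(o['eef_pos'])
for n in('side','wrist'):
    p,d=ctrl.camera(n);T,i=Tw(n,o);q=tomill(cloud(T,i,d)).reshape(-1,3)-[t[0],t[1],0]
    m=(abs(q[:,0])<(14 if n=='wrist' else 16))&(abs(q[:,1])<70)&(q[:,2]>21)&(q[:,2]<110)
    for a in range(21,110,5):
        s=q[m&(q[:,2]>=a)&(q[:,2]<a+5)]
        if len(s)>3: print(n,a,len(s),'x',np.percentile(s[:,0],[2,98]).round(),'y',np.percentile(s[:,1],[2,30,70,98]).round())
E
python3 tips.py
```

```text
t 8.1 tcp mill [-182.5    1.    14.8] F mill [0.7 0.3 0.7] open 0.41
side 21 31 x [ 9. 16.] y [-69. -66.  66.  70.]
side 26 6 x [10. 16.] y [-67.   0.  66.  69.]
side 46 9 x [-11.   3.] y [-22. -18.  22.  24.]
side 51 23 x [-12.  -1.] y [-29. -23.  18.  28.]
side 56 30 x [-12.   4.] y [-31. -21.  23.  31.]
side 61 26 x [-12.   5.] y [-30. -21.  23.  30.]
side 66 33 x [-11.   0.] y [-31. -20.  23.  31.]
side 71 17 x [-12.   1.] y [-30. -22.  23.  29.]
side 76 17 x [-12.   1.] y [-28. -19.  21.  24.]
side 81 20 x [-12.  -4.] y [-23. -20.  19.  32.]
side 86 32 x [-13.  -6.] y [-44. -31.  25.  39.]
side 91 70 x [-14.   9.] y [-47. -29.  31.  47.]
side 96 192 x [-13.   8.] y [-47. -36.  32.  47.]
side 101 77 x [-13.  11.] y [-52. -41.  41.  51.]
side 106 37 x [-14.  11.] y [-55. -42.  42.  53.]
wrist 21 133 x [11. 14.] y [-70. -66.  66.  70.]
wrist 41 35 x [-8.  9.] y [-17. -17.  18.  18.]
wrist 46 177 x [-10.  11.] y [-25. -17.  18.  24.]
wrist 51 343 x [-10.  12.] y [-29. -18.  20.  30.]
wrist 56 406 x [-10.  11.] y [-30. -19.  19.  31.]
wrist 61 450 x [-9. 11.] y [-30. -19.  20.  31.]
wrist 66 494 x [-9. 11.] y [-30. -19.  20.  31.]
wrist 71 505 x [-10.  11.] y [-30. -18.  19.  31.]
wrist 76 587 x [-10.  11.] y [-23. -18.  18.  24.]
wrist 81 680 x [-10.  12.] y [-30. -19.  19.  31.]
wrist 86 949 x [ 4. 14.] y [-43. -27.  27.  44.]
wrist 91 1556 x [ 6. 14.] y [-48. -29.  31.  48.]
wrist 96 4802 x [-10.  13.] y [-49. -37.  38.  50.]
wrist 101 2446 x [-11.  13.] y [-52. -41.  42.  52.]
wrist 106 1607 x [-12.  13.] y [-53. -43.  44.  54.]
```

Emit:
step_arm:
  motion:
    - [5,0,-1,0,0,0,150]
    - [9,0,-4,0,0,0,150]
    - [11,0,-7,0,0,0,150]
    - [11,0,-10,0,0,0,150]
    - [11,0,-13,0,0,0,150]
    - [11,0,-16,0,0,0,150]
    - [11,0,-19,0,0,0,150]
    - [11,0,-21,0,0,0,150]
    - [11,0,-23,0,0,0,150]
    - [11,0,-25,0,0,0,150]

```text
time_s: 9.45
eef_pos: [0.4842, -0.1463, 0.0038]
eef_rot: [-0.395, -0.586, -0.395, 0.586]
wrist_force: [-0.2, -0.1, -0.2]
opening: 0.409
```

```bash
python3 go.py [-160,0,4]; python3 jl.py top -114
```

```text
t 9.45 tcp mill [-157.5    1.1    3.8] F mill [-0.2  0.1 -0.2] open 0.41
F [-0.2 -0.1 -0.2]
turn [ 0.3  0.  -0. ] shift [-0.2  1.1  2.5]
top cyl x,z,slope [-1.13835e+02  3.96690e+01 -5.70000e-02] N 994 954 y [-53.6  54.7]
```

Contact is now at the right height: the jar rolls at TCP + 43.7 mm with almost no force. I'll carry on across the apron.

Emit:
step_arm:
  motion:
    - [0,0,-3,0,0,0,150]
    - [0,0,-6,0,0,0,150]
    - [0,0,-9,0,0,0,150]
    - [0,0,-12,0,0,0,150]
    - [0,0,-15,0,0,0,150]
    - [0,0,-18,0,0,0,150]
    - [0,0,-21,0,0,0,150]
    - [0,0,-24,0,0,0,150]
    - [0,0,-27,0,0,0,150]
    - [0,0,-30,0,0,0,150]

```text
time_s: 10.75
eef_pos: [0.4955, -0.1183, 0.0038]
eef_rot: [-0.395, -0.586, -0.395, 0.586]
wrist_force: [0.6, -0.5, 0.2]
opening: 0.413
```

```bash
python3 go.py [-110,0,4]; python3 jl.py top -84; python3 jl.py top -78
```

```text
t 10.75 tcp mill [-127.4    1.3    3.8] F mill [-0.2 -0.8  0.2] open 0.41
F [ 0.6 -0.5  0.2]
turn [0.3 0.  0. ] shift [ -0.2   1.4 -17.3]
top cyl x,z,slope [-8.3708e+01  3.9728e+01 -5.3000e-02] N 673 647 y [-51.3  56.7]
top cyl x,z,slope [-8.2645e+01  4.0011e+01 -5.2000e-02] N 698 680 y [-51.2  56.4]
```

Emit:
step_arm:
  motion:
    - [0,0,-3,0,0,0,150]
    - [0,0,-6,0,0,0,150]
    - [0,0,-9,0,0,0,150]
    - [0,0,-12,0,0,0,150]
    - [0,0,-15,0,0,0,150]
    - [-0.2,0,-18,0,0,0,150]
    - [-0.6,0,-21,0,0,0,150]
    - [-1,0,-24,0,0,0,150]
    - [-1.4,0,-27,0,0,0,150]
    - [-1.8,0,-30,0,0,0,150]

```text
time_s: 12.1
eef_pos: [0.5068, -0.0907, 0.0057]
eef_rot: [-0.395, -0.586, -0.395, 0.586]
wrist_force: [-1.2, -3.4, 1.8]
opening: 0.413
```

```bash
python3 go.py [-97,0,6]; python3 jl.py top -53;
```

```text
t 12.1 tcp mill [-97.5   1.3   5.7] F mill [-3.6 -0.1  1.8] open 0.41
F [-1.2 -3.4  1.8]
turn [ 0.3  0.  -0. ] shift [-0.3  1.4 -0.5]
top cyl x,z,slope [-54.033  41.713  -0.057] N 343 339 y [-48.8  58.8]
```

The jar keeps its -3° yaw and drifts towards +y (end at 59). I'll widen the fingers so the push acts near the lagging end and squares it.

Emit:
step_arm:
  motion:
    - [-0.3,0,-2,0,0,0,90]
    - [-0.6,0,-4,0,0,0,80]
    - [-0.9,0,-6,0,0,0,80]
    - [-1.2,0,-8,0,0,0,80]
    - [-1.5,0,-10.5,0,0,0,80]
    - [-1.8,0,-13,0,0,0,80]
    - [-2.2,0,-15.5,0,0,0,80]

```text
time_s: 13.02
eef_pos: [0.5125, -0.0762, 0.0078]
eef_rot: [-0.395, -0.586, -0.395, 0.586]
wrist_force: [-1.7, -3.4, 1.0]
opening: 0.688
```

```bash
python3 go.py [-82,0,8]; python3 jl.py top -38;
```

```text
t 13.03 tcp mill [-81.9   1.6   7.8] F mill [-3.8  0.2  1. ] open 0.69
F [-1.7 -3.4  1. ]
turn [ 0.3 -0.   0. ] shift [-0.2  1.6  0.1]
top cyl x,z,slope [-37.804  43.659  -0.054] N 203 199 y [-47.5  59.4]
```

Emit:
step_arm:
  motion:
    - [0.5,0,-1,0,0,0,30]
    - [1,0,-2.5,0,0,0,20]
    - [1,0,-4.5,0,0,0,20]
    - [0.8,0,-7,0,0,0,20]
    - [0.5,0,-9.5,0,0,0,20]
    - [0.2,0,-12,0,0,0,20]
    - [-0.2,0,-14.5,0,0,0,20]
    - [-0.5,0,-17,0,0,0,20]

```text
time_s: 14.08
eef_pos: [0.5188, -0.0612, 0.0086]
eef_rot: [-0.396, -0.586, -0.395, 0.587]
wrist_force: [-2.2, -4.0, 4.8]
opening: 0.92
```

```bash
python3 go.py [-65,0,8]; python3 jl.py top -21;python3 jl.py side -21
```

```text
t 14.07 tcp mill [-65.6   1.4   8.6] F mill [-4.6  0.5  4.8] open 0.92
F [-2.2 -4.   4.8]
turn [ 0.3  0.1 -0. ] shift [ 0.6  1.4 -0.6]
top cyl x,z,slope [-24.179  46.171   0.083] N 99 87 y [-42.   58.7]
side cyl x,z,slope [-2.4745e+01  4.6208e+01 -3.8000e-02] N 37 37 y [-52.3  53.1]
```

The open fingertips now ride above the jar's middle (offset fell to 41 mm), though the yaw is improving. I'll go back to closure 80, which lowers the tips, and continue.

Emit:
step_arm:
  motion:
    - [0,0,0,0,0,0,60]
    - [0,0,0,0,0,0,80]
    - [0,0,0,0,0,0,80]
    - [-0.3,0,-2,0,0,0,80]
    - [-0.6,0,-4.5,0,0,0,80]
    - [-0.9,0,-7,0,0,0,80]
    - [-1.2,0,-9.5,0,0,0,80]
    - [-1.5,0,-12,0,0,0,80]

```text
time_s: 15.18
eef_pos: [0.5235, -0.0493, 0.0098]
eef_rot: [0.395, 0.586, 0.395, -0.586]
wrist_force: [-1.6, -3.1, 2.9]
opening: 0.689
```

```bash
python3 go.py [-53,0,11]; python3 jl.py top -10;python3 jl.py side -10
```

```text
t 15.18 tcp mill [-52.9   1.6   9.8] F mill [-3.5  0.3  2.9] open 0.69
F [-1.6 -3.1  2.9]
turn [ 0.3  0.  -0. ] shift [-1.2  1.6  0.1]
top cyl x,z,slope [21.883 47.562 -0.772] N 92 86 y [29.8 59.1]
side cyl x,z,slope [-1.3512e+01  4.7283e+01 -1.2000e-02] N 63 63 y [-51.7  51. ]
```

```bash
cat > w.py <<'E'
from mill import *
from scipy.optimize import least_squares
import sys
o=ctrl.get_obs();tool(o);t=tomill(o['eef_pos']);x0=t[0]+43;z0=float(sys.argv[1])
p,d=ctrl.camera('wrist');T,i=Tw('wrist',o);q=tomill(cloud(T,i,d).reshape(-1,3))
w=q[(abs(q[:,1])<61)&(q[:,0]>x0-8)&(q[:,0]<x0+40)&(q[:,2]>z0+2)&(q[:,2]<z0+40)]
f=least_squares(lambda a:np.hypot(w[:,0]-a[0]-a[2]*w[:,1],w[:,2]-a[1])-32,[x0,z0,0],loss='soft_l1').x
e=abs(np.hypot(w[:,0]-f[0]-f[2]*w[:,1],w[:,2]-f[1])-32)<2
print('jar x,z,slope',f.round(3),'offset',round(f[0]-t[0],1),'y',np.percentile(w[e,1],[1,99]).round(1),len(w),e.sum())
s=q[(abs(q[:,0]-t[0])<13)&(abs(q[:,1]-t[1])<50)&(q[:,2]>z0-22)]
for a in range(20,110,8):
    k=s[(s[:,2]>=a)&(s[:,2]<a+8)]
    if len(k)>5: print(' finger z',a,len(k),'x-t',np.percentile(k[:,0]-t[0],[2,98]).round())
if len(sys.argv)>2: cv2.imwrite('pics/'+sys.argv[2],p[...,::-1])
E
python3 w.py 47.5
```

```text
t 15.28 tcp mill [-52.5   1.6   9.8] F mill [-1.9 -0.4  0.2] open 0.69
jar x,z,slope [-9.3930e+00  4.7543e+01 -1.1000e-02] offset 43.1 y [-50.5  57.1] 36606 36585
 finger z 36 25 x-t [-8.  4.]
 finger z 44 281 x-t [-10.   7.]
 finger z 52 667 x-t [-10.  11.]
 finger z 60 907 x-t [-10.  11.]
 finger z 68 1008 x-t [-10.  12.]
 finger z 76 1126 x-t [-7. 12.]
 finger z 84 1285 x-t [ 6. 13.]
 finger z 92 4210 x-t [-10.  13.]
 finger z 100 382 x-t [-11.  13.]
 finger z 108 1336 x-t [ 9. 11.]
```

The wrist camera gives a dense fit: jar x = -9.4, yaw only -0.6°, offset 43. I'll go on up the ramp.

Emit:
step_arm:
  motion:
    - [-0.5,0,-3,0,0,0,80]
    - [-1,0,-6,0,0,0,80]
    - [-1.4,0,-9,0,0,0,80]
    - [-1.8,0,-12,0,0,0,80]
    - [-2.2,0,-15,0,0,0,80]
    - [-2.6,0,-18,0,0,0,80]
    - [-3,0,-21,0,0,0,80]
    - [-3.4,0,-24,0,0,0,80]
    - [-3.8,0,-27,0,0,0,80]
    - [-4.2,0,-30,0,0,0,80]

```text
time_s: 16.58
eef_pos: [0.5347, -0.0215, 0.014]
eef_rot: [-0.395, -0.586, -0.395, 0.586]
wrist_force: [-1.6, -3.1, 3.0]
opening: 0.686
```

```bash
python3 w.py 52|head -2
```

```text
t 16.57 tcp mill [-22.9   1.8  14. ] F mill [-3.5  0.3  3. ] open 0.69
jar x,z,slope [ 2.0123e+01  5.1654e+01 -1.0000e-02] offset 43.0 y [-50.3  57.3] 36455 36433
```

Emit:
step_arm:
  motion:
    - [-0.4,0,-3,0,0,0,80]
    - [-0.8,0,-6,0,0,0,80]
    - [-1.2,0,-9,0,0,0,80]
    - [-1.6,0,-12,0,0,0,80]
    - [-2,0,-15,0,0,0,80]
    - [-2.5,0,-18,0,0,0,80]
    - [-3,0,-21,0,0,0,80]
    - [-3.4,0,-24,0,0,0,80]
    - [-3.8,0,-27,0,0,0,80]
    - [-4.2,0,-30,0,0,0,80]

```text
time_s: 17.88
eef_pos: [0.5459, 0.0063, 0.0182]
eef_rot: [-0.395, -0.586, -0.395, 0.586]
wrist_force: [-0.7, -3.2, 2.4]
opening: 0.686
```

```bash
python3 w.py 56 e.png
```

```text
t 17.88 tcp mill [ 7.1  1.9 18.2] F mill [-3.2 -0.5  2.4] open 0.69
jar x,z,slope [ 5.0078e+01  5.5866e+01 -9.0000e-03] offset 42.9 y [-50.   57.6] 36392 36369
 finger z 44 19 x-t [-7.  4.]
 finger z 52 267 x-t [-10.   7.]
 finger z 60 636 x-t [-10.  11.]
 finger z 68 893 x-t [-10.  11.]
 finger z 76 1024 x-t [-10.  12.]
 finger z 84 1130 x-t [-8. 12.]
 finger z 92 1198 x-t [ 6. 13.]
 finger z 100 4213 x-t [-10.  13.]
 finger z 108 425 x-t [-11.  13.]
```

Emit:
step_arm:
  motion:
    - [-0.4,0,-3,0,0,0,80]
    - [-0.8,0,-6,0,0,0,80]
    - [-1.2,0,-9,0,0,0,80]
    - [-1.6,0,-12,0,0,0,80]
    - [-2,0,-15,0,0,0,80]
    - [-2.5,0,-18,0,0,0,80]
    - [-3,0,-21,0,0,0,80]
    - [-3.4,0,-24,0,0,0,80]
    - [-3.8,0,-27,0,0,0,80]
    - [-4.2,0,-30,0,0,0,80]

```text
time_s: 19.18
eef_pos: [0.5572, 0.0342, 0.0224]
eef_rot: [-0.395, -0.586, -0.395, 0.586]
wrist_force: [-1.9, -3.3, 1.6]
opening: 0.69
```

```bash
python3 w.py 60.3 |head -2
```

```text
t 19.18 tcp mill [37.1  2.1 22.4] F mill [-3.8  0.5  1.6] open 0.69
jar x,z,slope [ 8.0047e+01  6.0087e+01 -8.0000e-03] offset 42.9 y [-49.8  57.8] 36380 36361
```

Emit:
step_arm:
  motion:
    - [-0.3,0,-2,0,0,0,80]
    - [-0.6,0,-4,0,0,0,80]
    - [-0.9,0,-6,0,0,0,80]
    - [-1.1,0,-8,0,0,0,80]
    - [-1.3,0,-9,0,0,0,80]
    - [-1.4,0,-10,0,0,0,80]
    - [-1.4,0,-11,0,0,0,80]
    - [-1.4,0,-12,0,0,0,80]
    - [-1.4,0,-13,0,0,0,80]
    - [-1.4,0,-14,0,0,0,80]

```text
time_s: 20.48
eef_pos: [0.5624, 0.047, 0.0238]
eef_rot: [0.395, 0.586, 0.395, -0.586]
wrist_force: [0.3, -0.3, 0.0]
opening: 0.689
```

```bash
python3 w.py 60 |head -2
```

```text
t 20.48 tcp mill [51.   2.2 23.8] F mill [-0.2 -0.4  0. ] open 0.69
jar x,z,slope [1.09541e+02 5.70130e+01 7.00000e-03] offset 58.5 y [-49.7  58. ] 39298 39270
```

The jar is seated at x = 109.5, z = 57.0, and the hand no longer touches it. Next I draw the hand back and up.

Emit:
step_arm:
  motion:
    - [0,0,5,0,0,0,80]
    - [-2,0,12,0,0,0,80]
    - [-8,0,22,0,0,0,80]
    - [-20,0,35,0,0,0,80]
    - [-45,0,45,0,0,0,80]
    - [-80,0,50,0,0,0,80]
    - [-115,0,50,0,0,0,80]
    - [-140,10,50,0,0,0,80]
    - [-150,10,50,0,0,0,80]
    - [-150,10,50,0,0,0,80]

```text
time_s: 21.78
eef_pos: [0.5528, -0.0035, 0.1743]
eef_rot: [0.395, 0.587, 0.395, -0.586]
wrist_force: [0.1, -0.2, -0.1]
opening: 0.688
```

Emit:
step_arm:
  motion:
    - [0,-30,30,0,0,0,80]
    - [0,-70,60,0,0,0,80]
    - [0,-110,90,0,0,0,80]
    - [0,-140,110,0,0,0,80]
    - [0,-150,120,0,0,0,80]
    - [0,-150,120,0,0,0,80]
    - [0,-150,120,0,0,0,80]

```text
time_s: 22.65
eef_pos: [0.3697, -0.0582, 0.1738]
eef_rot: [0.395, 0.586, 0.395, -0.586]
wrist_force: [-0.2, -0.2, 0.6]
opening: 0.686
```

```bash
python3 go.py [0,0,100]; python3 jl.py top 109 f.png;python3 jl.py side 109; python3 - <<'E'
from mill import *
for n in('top','side'):
    z=np.load(f'c_{n}.npz');p,d=ctrl.camera(n);T,i=Tw(n);A,B=tomill(cloud(T,i,z['d'])).reshape(-1,3),tomill(cloud(T,i,d)).reshape(-1,3)
    for nm,c in(('spare',(-248,17,50,62)),('bottle',(-73,-159,60,145)),('purple',(-220,157,40,75))):
        r=[]
        for q in(A,B):
            s=q[(np.hypot(q[:,0]-c[0],q[:,1]-c[1])<(75 if nm=='purple' else 45))&(q[:,2]>c[2])&(q[:,2]<c[3])];r.append((s.mean(0).round(1).tolist() if len(s) else None,len(s)))
        print(n,nm,r)
E
```

```text
t 22.65 tcp mill [-119.5  140.5  173.8] F mill [-0.2  0.1  0.6] open 0.69
F [-0.2 -0.2  0.6]
turn [ 0.3 -0.  -0. ] shift [  73.9  141.1 -118.8]
top cyl x,z,slope [ 1.10149e+02  5.70490e+01 -2.00000e-03] N 1258 1143 y [-48.8  59.5]
side cyl x,z,slope [1.1409e+02 5.8298e+01 1.0000e-03] N 726 588 y [-51.1  58.2]
top spare [([-246.9, 17.0, 59.2], 358), ([-246.9, 17.2, 59.3], 350)]
top bottle [([-71.6, -150.1, 104.8], 777), ([-71.6, -150.2, 104.8], 775)]
top purple [([-218.0, 156.5, 57.7], 1742), ([-202.3, 117.9, 55.3], 248)]
side spare [([-252.8, 16.1, 59.6], 561), ([-252.4, 16.3, 59.7], 556)]
side bottle [([-85.9, -153.9, 101.1], 1159), ([-85.9, -153.7, 101.1], 1162)]
side purple [([-228.8, 152.6, 57.9], 2481), ([-228.7, 152.6, 58.0], 2481)]
```

View pics/f.png

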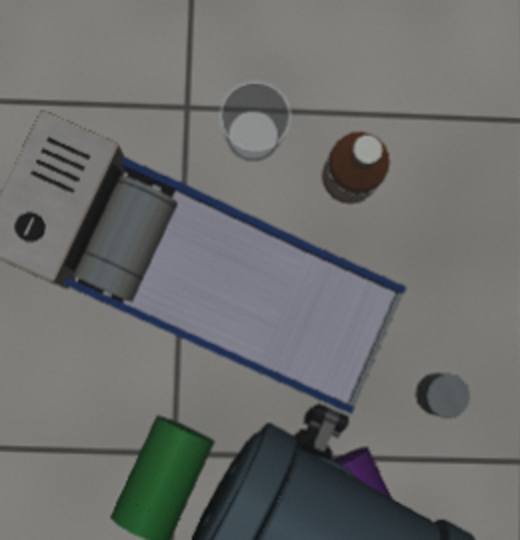

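The jar sits across the rollers at the stop, around (127,237), and everything else stands where it was. The hand is clear, so I'm handing in.

```bash
python3 -c "
from bench import ctrl
print(ctrl.hand_in())"
```

```text
the job is handed in; nothing more can be done
None
```

The jar is in the dip between the two rollers at the stop pad, and the hand is well clear. I handed in at about 22.8 s of the 42 s.

- **How it went:** I rolled the jar with two spread fingers along the apron, up the ramp and over the front roller. It dropped into the dip by itself.
- **Last checks on the jar:** The top camera puts its centre at x = 110 mm, z = 57 mm, with almost no yaw (seat is 109 / 57.5). After I drew the hand back, the wrist force was about zero.
- **Other objects:** The bottle, spare cylinder and purple look-alike measured within 0.5 mm of where they started. For the purple one, only the side camera had a full view. I checked the beaker and the green look-alike only by eye, and they looked unmoved.

**What disagreed or went wrong:**
- **First push too high:** The fingertips were really about 29 mm above the reported TCP. They pressed on the jar's upper back with about 39 N at the wrist, close to the 40 N limit that applies to the arm and the gripper's body. I backed off, and the jar shifted back about 2 mm on the flat apron. I then pushed lower, with a wrist force of about 7 N or less.
- **Side camera reading:** At the end it put the jar at x = 114 mm. I trusted the top and wrist cameras, because the side camera had also disagreed on the ramp.

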